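# Grade burnishing balls on the jeweller's sloped sorter

### The job

Pick up the scoop that holds one large and one small dark steel ball (not the equal scoop that holds two large ones) and tip it over the high end of the wooden sorter, mouth pointing down the slope, so that the large ball rolls into the front tray and the small one drops between the bars into the side tray. Then stand the empty scoop upright on the bench again.

Things in the scene. Friction and masses are not known exactly. Their poses are not given: they have to be found in the camera images.
- scoop_center (a point): Open aluminium scoop, 97 (x) x 64 (y) x 84 mm high, standing, mouth at -x. Point: its centre, 42 mm above its underside. Dark wooden handle bar along y, 66 long, 12 thick (x), 22 high, its middle 31 mm above this point. Walls end 8 mm below the point. A 20-degree ramp rises to the pouring lip, 50 mm along -x and 23 mm below the point. A twin scoop with two large balls is not wanted.
- large_ball_center (a point): Dark steel ball, 26 mm across, about 72 g, loose in the scoop's well behind the ramp; point: its centre. It stays in while the scoop is level and runs out over the lip once the mouth is tipped down clearly more than 20 degrees (40 is good). Tipped onto the sorter's board it rolls down over the bars into the front tray: sorter x -150 to -84, y -64 to 64 mm.
- small_ball_center (a point): Dark steel ball, 14 mm across, about 12 g, loose in the same scoop; point: its centre. Tipped onto the sorter's board it falls between the bars (18.5 mm gaps) onto a cross slope and rolls out into the side tray: sorter x -78 to 60, y 70 to 116 mm, walls 36 mm high. Both trays' floors are 4 mm above the bench.
- sorter: Fixed wooden sorter, x -156 to 142, y -70 to 122 mm; origin on the bench, z up. Its deck, y -64 to 64, slopes down 12 degrees towards -x: first a plywood board, x 136 to 55, surface 109 to 92 mm above the bench (tip the balls out over its middle, x 100, y 0), then steel bars to x -84. Side walls 28 mm above the deck, at most 137 high; no wall behind the board. Front tray walls 88 mm high.
Mind the look-alikes: they are no part of the job. What is shaped like the part that bears scoop_center but red or turquoise is not meant.

How it is judged:
By the outcome, as a careful person would: the job done as asked, in the order asked, and still so for the second after the job is handed in, with the robot touching nothing.
It also fails if it takes over 54 s, if anything falls off the work surface, if the arm or the gripper's body presses on something with over 40 N, if the wrist force passes 120 N, or if a joint passes its speed limit or range.

### The arm

A 6-joint arm with a two-finger parallel gripper is mounted at the origin on the work surface. World frame = base frame: x ahead of the robot, y to its left, z up, the work surface at z = 0. Lengths are in m, angles in degrees, forces in N, time in s.
With the tool pointing down it reaches from about 0.35 to 0.925 m from the base axis. Payload 6.4 kg.
Tool frame: the origin (TCP) lies at the very end of the fingers, on their centre line; the grasp point (between the pads) lies 19 mm behind it; z points along the fingers, y is the line along which they close (so a half turn about z gives the same grasp; the last joint's range is limited). The gripper opens to 94 mm and grips with 3 to 60 N. Pads are 16 mm wide; open, the fingers measure 119 mm over their backs; the gripper's body (75 mm by 177 mm) begins 78 mm behind the grasp point.
Start: joints at [-74.032, 14.043, 89.255, -0, 76.702, -9.975], TCP at [0.284, -0.585, 0.205] pointing down, gripper open.
Joint ranges: [-179.41, 179.41], [-58.25, 129.5], [7.25, 145.43], [-54.29, 234.29], [11.92, 165.04], [-157.13, 157.13]. Speed limits (degrees/s): [147.25, 147.25, 180, 180, 180, 180].

### API

Orientations are given as a 3x3 rotation matrix whose columns are the frame's x, y, z axes.
In Python, from plant import bot, get_image, camera_info, sign_off gives the robot as it stands.
- The arm moves only by the shell command python3 -m jog 'ROWS' [FORCE]. ROWS is JSON, a list of rows, each a list of 5 numbers: the opening, from 0 (shut) to 1 (fully open), then the shift along the tool's x, y, z in mm, then the turn about the tool's z in rad. In form: [[claw, tx, ty, tz, yaw], ...]. A call has 1 to 5 rows; each row is the pose to reach, as a shift and turn from the pose commanded when the call began, along the tool's axes at that moment; what a row does not reach only later rows make up. A row lasts 1/10 s, in which the tool goes at most 50 mm and 8.59 degrees, less where a joint would pass 70% of its speed; a pose out of reach is approached as far as the arm can. A call with a gripper value outside its range is refused whole. The fingers move at their own pace and stop on an object; FORCE is the grip in N (left out, the last holds). Time passes only in rows, so rows that repeat a pose let the fingers close. It gives the time, the measured TCP pose, the force, the opening and the grip force at its end, in the units of the state.
- bot.state(): the state, without advancing time (a new reading comes with each control period).
- get_image(name): name is "scene" or "top" or "wrist"; returns (picture, depth): 420x560x3 uint8, red, green, blue; 420x560 float32, m along the optical axis (not along the pixel's ray), 0 where there is no reading.
- camera_info(name): a dict with "K" (3x3 intrinsics, pixels), "position" and "rotation" of the camera in the world. Camera axes: x right, y down, z forward; pixel columns grow to the right and rows downward; lengths in m; the calibration is good to about 2 mm. A picture is of the moment at which its call begins: read the wrist's pose just before it. camera_info takes no time and is no camera call; for the wrist camera it gives the pose at the moment of the call.
- sign_off(): hands the job in; it is judged then, once.
The state is a dict: "time_s": time; "joints": joint angles; "qd": joint speeds; "tau": joint torques, N m; "ee_pos": TCP position; "ee_rot": TCP orientation; "wrist_force": force on the tool from outside, world axes, zero at the start; "moment": the same for the moment, N m; "finger_gap": finger opening in m; "grasp_force": force on a finger pad.
Only numpy, scipy, OpenCV 4.12 (cv2) and the standard library are available. Lean on these libraries where they do the work, as an engineer would, in place of code of your own. Each camera call takes 0.05 s, during which the arm holds its last target. There are 200 camera calls.

## Working session

There is one attempt and no reset: what is moved stays moved. The work goes in short steps, Python scripts to look and compute and a shell command to move; the robot and the scene stay as the last step left them, time stands still between calls to the robot, and variables do not carry over. Pictures are saved under pics/ and viewed, at most 10 in all, crops included, and the job is handed in when it is done.

```bash
ls; mkdir -p pics
cat > h.py <<'E'
import numpy as np, cv2
from plant import bot, get_image, camera_info, sign_off
def snap(n,f):
    ci=camera_info(n); p,d=get_image(n); cv2.imwrite(f'pics/{f}.png',p[:,:,::-1]); np.savez(f'{f}.npz',p=p,d=d,K=ci['K'],t=ci['position'],R=ci['rotation'])
def ld(f): return np.load(f'{f}.npz')
def pt(z,u,v,d=None):
    d=z['d'][v,u] if d is None else d
    return z['t']+z['R']@(np.linalg.inv(z['K'])@[u,v,1])*d
def cloud(z):
    v,u=np.mgrid[:420,:560]; P=np.stack([u,v,np.ones_like(u)],-1)@np.linalg.inv(z['K']).T*z['d'][...,None]
    return P@z['R'].T+z['t']
E
python3 -c "
from h import *
s=bot.state();print(s)
snap('top','top0');snap('scene','sc0')
for n in('top','scene'):print(camera_info(n))
a=cv2.imread('pics/top0.png');print(a.shape)"
```

```text
pics
{'time_s': 0.0, 'joints': array([-7.40315351e+01,  1.40829623e+01,  8.93229438e+01, -1.05477702e-03,
        7.66999217e+01, -9.97284392e+00]), 'qd': array([-0.03078998,  0.01621025, -0.06081875, -0.11312166,  0.01232939,
       -0.0921224 ]), 'tau': array([-1.90070416e-03, -4.15836596e+01, -3.14604199e+01,  6.84171030e-02,
        3.32706585e-02, -1.34260777e-04]), 'ee_pos': array([ 0.28420521, -0.58392897,  0.20437672]), 'ee_rot': array([[ 8.99240842e-01,  4.37453577e-01, -5.25360820e-04],
       [ 4.37453788e-01, -8.99239149e-01,  1.77084222e-03],
       [ 3.02236245e-04, -1.82223473e-03, -9.99998294e-01]]), 'wrist_force': array([-0.09480683,  1.04503716,  0.03910704]), 'moment': array([-0.00912222, -0.01679309,  0.09964955]), 'grasp_force': 0.0, 'finger_gap': 0.09448750587390777}
{'K': array([[380.5477724 ,   0.        , 277.33131681],
       [  0.        , 380.5477724 , 211.28696428],
       [  0.        ,   0.        ,   1.        ]]), 'position': array([ 0.35050199, -0.06766303,  0.73530169]), 'rotation': array([[ 0.0189507 , -0.98678162,  0.16094378],
       [-0.9988787 , -0.01170099,  0.04587396],
       [-0.04338438, -0.16163266, -0.98589689]])}
{'K': array([[392.59045529,   0.        , 274.90527393],
       [  0.        , 392.59045529, 213.18511064],
       [  0.        ,   0.        ,   1.        ]]), 'position': array([ 0.68218578, -0.37547071,  0.64499733]), 'rotation': array([[ 0.82888437,  0.468214  , -0.3061476 ],
       [ 0.55941928, -0.69460245,  0.45230244],
       [-0.00087654, -0.54617129, -0.83767306]])}
(420, 560, 3)
```

View pics/top0.png

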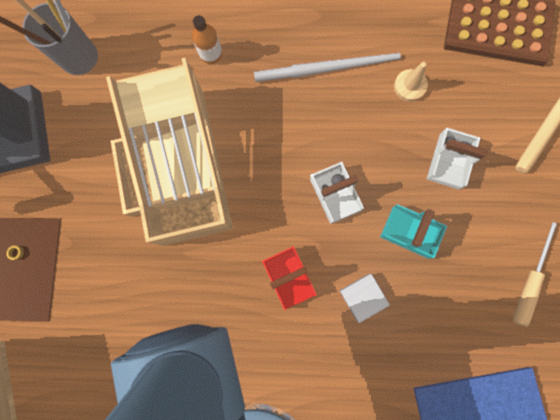

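View pics/sc0.png

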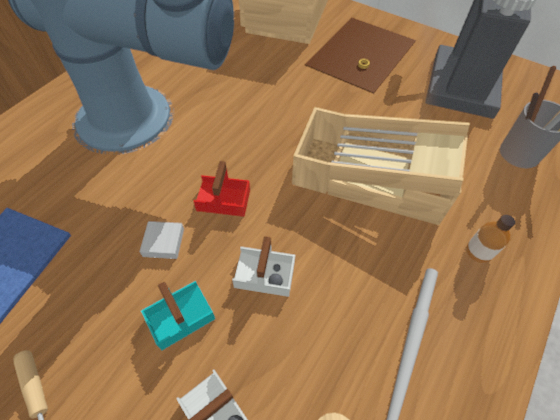

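```bash
python3 -c "
from h import *
a=cv2.imread('pics/top0.png');b=cv2.imread('pics/sc0.png')
o=[cv2.resize(x,(400,300),interpolation=cv2.INTER_CUBIC) for x in (a[145:235,280:400],a[115:205,400:520],b[225:315,205:325],b[330:420,160:280])]
cv2.imwrite('pics/c1.png',np.vstack([np.hstack(o[:2]),np.hstack(o[2:])]))
z=ld('top0')
C=cloud(z)
for u,v in [(112,80),(187,65),(148,238),(226,225),(338,187),(322,190),(353,182),(455,148),(483,154),(160,95)]: print(u,v,C[v,u].round(4))
"
```

```text
112 80 [0.6796 0.2552 0.1272]
187 65 [0.7071 0.1237 0.1273]
148 238 [0.4066 0.1855 0.0884]
226 225 [0.4343 0.0552 0.0629]
338 187 [ 0.5008 -0.1423  0.0846]
322 190 [ 0.4954 -0.1146  0.0836]
353 182 [ 0.5102 -0.1684  0.0835]
455 148 [ 0.5749 -0.349   0.077 ]
483 154 [ 0.5616 -0.3926  0.085 ]
160 95 [0.6632 0.1771 0.1032]
```

View pics/c1.png

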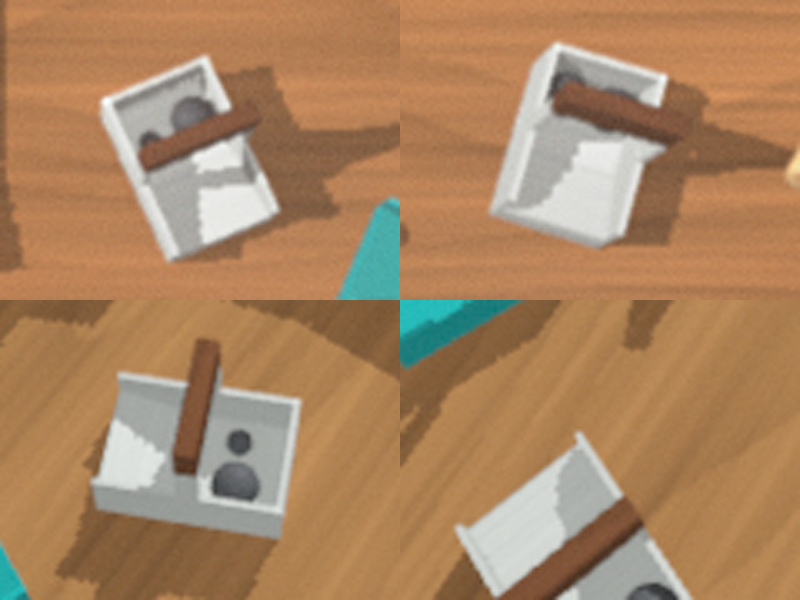

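```bash
python3 -c "
from h import *
z=ld('top0');C=cloud(z)
def rect(m,n):
    P=C[m][:,:2].astype(np.float32)*1000
    r=cv2.minAreaRect(P);print(n,len(P),np.round(r[0],1),np.round(r[1],1),round(r[2],2),'z',np.percentile(C[m][:,2],[5,50,95]).round(4));return P
w=np.zeros((420,560),bool);w[150:230,300:372]=1
X,Y,Z=C[...,0],C[...,1],C[...,2]
rect(w&(Z>.068)&(Z<.1),'handle')
P=rect(w&(Z>.012)&(Z<.05),'body')
rect(w&(Z>.028)&(Z<.05),'rim')
w[:]=0;w[55:250,105:235]=1
m=w&(Z>.06)&(Z<.16)&(X>.38)
P=rect(m,'sorter>60')
rgb=z['p'].astype(int)
# deck slope fit on board
m=w&(X>.61)&(X<.69)&(Y>.14)&(Y<.21)
A=np.c_[X[m],Y[m],np.ones(m.sum())];c=np.linalg.lstsq(A,Z[m],rcond=None)[0];print('deck',c,np.degrees(np.arctan2(c[1],c[0])),np.degrees(np.arctan(np.hypot(c[0],c[1]))))
ci=camera_info('wrist');s=bot.state();R=s['ee_rot'];print('wrist cam in tool',R.T@(ci['position']-s['ee_pos']),R.T@ci['rotation'])
"
```

```text
handle 308 [ 504.7 -145.1] [12.6 65.7] 24.38 z [0.0728 0.0842 0.0864]
body 932 [ 504.2 -145.6] [97.8 65. ] 23.62 z [0.0128 0.0209 0.036 ]
rim 323 [ 504.3 -145.6] [97.4 65. ] 23.62 z [0.0286 0.0341 0.0372]
sorter>60 8156 [561.7 158.2] [299.4 141.6] 14.33 z [0.0658 0.096  0.1214]
deck [ 0.77898977  0.17132665 -0.44821039] 12.403833813153415 38.576128529287544
wrist cam in tool [ 0.06641987 -0.00021162 -0.17968404] [[ 4.46737508e-04 -9.72507095e-01 -2.32872821e-01]
 [ 9.99999897e-01  4.15233063e-04  1.84308162e-04]
 [-8.25445006e-05 -2.32872879e-01  9.72507180e-01]]
```

```bash
cat >> h.py <<'E'
O=np.array([.5685,.1599]); SY=14.3
def sort2w(x,y): a=np.radians(SY); return O+[x*np.cos(a)-y*np.sin(a),x*np.sin(a)+y*np.cos(a)]
def w2sort(p): a=np.radians(SY); d=np.asarray(p)[:2]-O; return np.array([d[0]*np.cos(a)+d[1]*np.sin(a),-d[0]*np.sin(a)+d[1]*np.cos(a)])
def to(x,y,z,yawdeg):
    s=bot.state();R=s['ee_rot'];yaw=np.degrees(np.arctan2(R[1,0],R[0,0]))
    print('t',s['time_s'],'pos',s['ee_pos'].round(4),'yaw',yaw.round(2),'gap',s['finger_gap'],'gf',s['grasp_force'],'wf',s['wrist_force'].round(1))
    print('shift mm',(R.T@(np.array([x,y,z])-s['ee_pos'])*1000).round(1),'yaw rad',np.radians(-(yawdeg-yaw)).round(4))
E
python3 -c "
from h import *
z=ld('top0');C=cloud(z);a=np.radians(SY)
D=C[...,:2]-O;sx=D[...,0]*np.cos(a)+D[...,1]*np.sin(a);sy=-D[...,0]*np.sin(a)+D[...,1]*np.cos(a)
for x in range(80,160,5):
    m=(abs(sx*1000-x)<2.5)&(abs(sy)<.045);print(x,m.sum(),np.percentile(C[m][:,2],[5,50,95]).round(4))
to(.5045,-.1454,.16,23.8)"
python3 -m jog '[[1,391,-299,0,0.038],[1,391,-299,0,0.038],[1,391,-299,0,0.038],[1,391,-299,-0,0.038],[1,391,-299,0,0.038]]' 20
python3 -c "
from h import *
to(.5045,-.1454,.16,23.8)"
```

```text
80 140 [0.0962 0.0977 0.1   ]
85 143 [0.0968 0.0988 0.1009]
90 147 [0.0982 0.1002 0.1023]
95 140 [0.0994 0.1013 0.1032]
100 139 [0.1004 0.1023 0.1043]
105 140 [0.1015 0.1033 0.1052]
110 144 [0.1025 0.1044 0.1062]
115 146 [0.1034 0.1053 0.1071]
120 135 [0.1045 0.1064 0.1082]
125 149 [0.1052 0.1075 0.1094]
130 145 [0.1065 0.1086 0.1106]
135 88 [0.1067 0.1089 0.1108]
140 101 [0.1049 0.1069 0.1084]
145 1 [0.1049 0.1049 0.1049]
time_s: 0.6
ee_pos: [0.3968, -0.359, 0.205]
ee_rot: [[0.915, 0.402, -0.0], [0.402, -0.915, 0.001], [-0.0, -0.001, -1.0]]
wrist_force: [0.6, 0.2, -0.8]
finger_gap: 0.094
grasp_force: 0.0
t 0.6 pos [ 0.3968 -0.359   0.205 ] yaw 23.73 gap 0.09402688623913179 gf 0.0 wf [ 0.6  0.2 -0.8]
shift mm [ 184.5 -152.2   45.1] yaw rad -0.0012Traceback (most recent call last):
  File "<string>", line 6, in <module>
    m=(abs(sx*1000-x)<2.5)&(abs(sy)<.045);print(x,m.sum(),np.percentile(C[m][:,2],[5,50,95]).round(4))
                                                          ~~~~~~~~~~~~~^^^^^^^^^^^^^^^^^^^^^
    return _quantile_unchecked(
        a, q, axis, out, overwrite_input, method, keepdims, weights)
    return _ureduce(a,
                    func=_quantile_ureduce_func,
    ...<5 lines>...
                    overwrite_input=overwrite_input,
                    method=method)
    r = func(a, **kwargs)
    result = _quantile(arr,
                       quantiles=q,
    ...<2 lines>...
                       out=out,
                       weights=wgt)
    slices_having_nans = np.isnan(arr[-1, ...])
                                  ~~~^^^^^^^^^
IndexError: index -1 is out of bounds for axis 0 with size 0
```

```bash
python3 -m jog '[[1,185,-152,0,0],[1,185,-152,0,0],[1,185,-152,20,0],[1,185,-152,45,0],[1,185,-152,45,0]]'
python3 -c "
from h import *
to(.5045,-.1454,.16,23.8);snap('wrist','w1')"
```

```text
time_s: 1.1
ee_pos: [0.5052, -0.1454, 0.1601]
ee_rot: [[0.915, 0.403, 0.001], [0.403, -0.915, -0.0], [0.001, 0.001, -1.0]]
wrist_force: [0.8, -0.4, 0.3]
finger_gap: 0.094
grasp_force: 0.0
t 1.1 pos [ 0.5052 -0.1454  0.1601] yaw 23.79 gap 0.0939747015276496 gf 0.0 wf [ 0.8 -0.4  0.3]
shift mm [-0.6 -0.2  0.1] yaw rad -0.0002
```

View pics/w1.png

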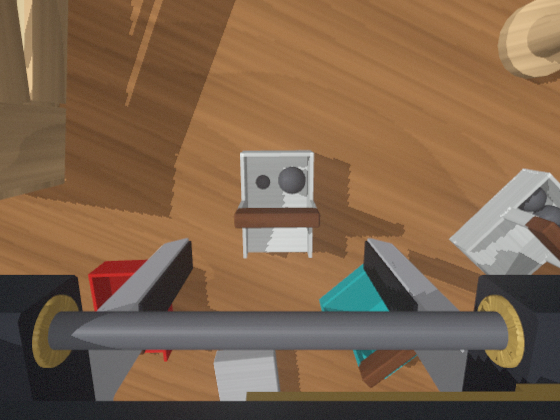

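```bash
python3 -m jog '[[1,-0.5,0,40,0],[1,-0.5,0,75,0],[1,-0.5,0,106,0],[1,-0.5,0,106,0],[0.6,-0.5,0,106,0]]' 20
python3 -m jog '[[0.5,0,0,0,0],[0.5,0,0,0,0],[0.5,0,0,0,0],[0.5,0,0,0,0],[0.5,0,0,0,0]]' 20
```

```text
time_s: 1.65
ee_pos: [0.504, -0.1476, 0.0546]
ee_rot: [[0.915, 0.403, -0.001], [0.403, -0.915, 0.0], [-0.001, -0.001, -1.0]]
wrist_force: [-0.5, 0.2, 1.1]
finger_gap: 0.089
grasp_force: 0.0
time_s: 2.15
ee_pos: [0.5048, -0.1478, 0.056]
ee_rot: [[0.915, 0.403, 0.001], [0.403, -0.915, -0.001], [0.001, 0.001, -1.0]]
wrist_force: [-2.0, 2.4, 6.1]
finger_gap: 0.0658
grasp_force: 20.0
```

```bash
python3 -m jog '[[0.5,0,0,-10,0],[0.5,0,0,-35,0],[0.5,0,0,-65,0],[0.5,0,0,-95,0],[0.5,0,0,-125,0]]'
python3 -m jog '[[0.5,0,0,-25,0],[0.5,0,0,-45,0],[0.5,0,0,-55,0],[0.5,0,0,-55,0],[0.5,0,0,-55,0]]'
python3 -c "
from h import *
p=sort2w(215,0);print(p)
to(*p,.235,14.3);snap('scene','s2')
b=cv2.imread('pics/s2.png');cv2.imwrite('pics/s2c.png',cv2.resize(b[100:340,180:440],None,fx=2.2,fy=2.2))"
```

```text
time_s: 2.65
ee_pos: [0.5038, -0.1475, 0.1809]
ee_rot: [[0.915, 0.403, 0.0], [0.403, -0.915, -0.0], [-0.0, 0.0, -1.0]]
wrist_force: [-0.3, -0.7, -2.0]
finger_gap: 0.0657
grasp_force: 20.0
time_s: 3.15
ee_pos: [0.5036, -0.1474, 0.2335]
ee_rot: [[0.915, 0.403, -0.001], [0.403, -0.915, 0.001], [-0.001, -0.001, -1.0]]
wrist_force: [0.4, -0.3, -2.4]
finger_gap: 0.0657
grasp_force: 20.0
[208.90688225  53.26468774]
t 3.15 pos [ 0.5036 -0.1474  0.2335] yaw 23.76 gap 0.06565242925602635 gf 19.99968409538269 wf [ 0.4 -0.3 -2.4]
shift mm [212256.4  35099.    -248.4] yaw rad 0.1652
```

View pics/s2c.png

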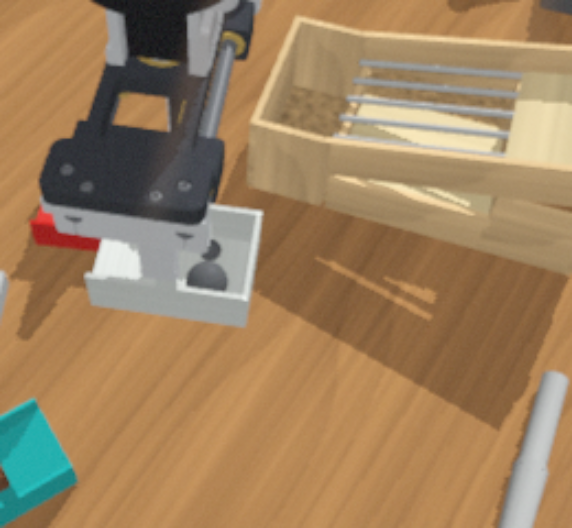

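```bash
python3 -m jog '[[0.5,9,-5,0,0.03],[0.5,26,-15,0,0.06],[0.5,48,-27,0,0.09],[0.5,72,-40,0,0.12],[0.5,96,-53,0,0.165]]'
python3 -c "
from h import *
p=sort2w(.215,0);to(*p,.235,14.3)"
```

```text
time_s: 3.7
ee_pos: [0.5704, -0.0594, 0.2326]
ee_rot: [[0.969, 0.245, -0.003], [0.245, -0.969, 0.001], [-0.003, -0.002, -1.0]]
wrist_force: [0.4, -0.1, -2.0]
finger_gap: 0.0659
grasp_force: 20.0
t 3.7 pos [ 0.5704 -0.0594  0.2326] yaw 14.2 gap 0.06591959769795797 gf 19.997757375240326 wf [ 0.4 -0.1 -2. ]
shift mm [ 267.  -213.4   -2.8] yaw rad -0.0018
```

```bash
python3 -m jog '[[0.5,25,-20,0,0],[0.5,53,-42,0,0],[0.5,83,-66,0,0],[0.5,113,-90,0,0],[0.5,143,-114,0,0]]'
python3 -m jog '[[0.5,30,-24,0,0],[0.5,60,-48,0,0],[0.5,87,-69,0,0],[0.5,107,-86,0,0],[0.5,119,-95,0,0]]'
python3 -m jog '[[0.5,5,-4,0,0],[0.5,5,-4,0,0],[0.5,5,-4,0,0]]'
python3 -c "
from h import *
p=sort2w(.215,0);to(*p,.152,14.3);print(w2sort(bot.state()['ee_pos']))"
```

```text
time_s: 4.2
ee_pos: [0.681, 0.0867, 0.2322]
ee_rot: [[0.969, 0.247, -0.003], [0.247, -0.969, 0.0], [-0.003, -0.001, -1.0]]
wrist_force: [0.6, -0.6, -0.8]
finger_gap: 0.0658
grasp_force: 20.0
time_s: 4.7
ee_pos: [0.7727, 0.2088, 0.2312]
ee_rot: [[0.969, 0.249, -0.004], [0.249, -0.969, -0.0], [-0.004, -0.001, -1.0]]
wrist_force: [-0.5, -0.6, -1.9]
finger_gap: 0.0659
grasp_force: 20.0
time_s: 5.0
ee_pos: [0.7762, 0.2113, 0.2335]
ee_rot: [[0.969, 0.247, -0.002], [0.247, -0.969, -0.0], [-0.002, 0.0, -1.0]]
wrist_force: [0.3, 0.6, -1.7]
finger_gap: 0.0659
grasp_force: 20.0
t 5.0 pos [0.7762 0.2113 0.2335] yaw 14.28 gap 0.06592827404830731 gf 19.999638497829437 wf [ 0.3  0.6 -1.7]
shift mm [ 1.2 -1.5 81.5] yaw rad -0.0003
[ 0.21393354 -0.0015009 ]
```

```bash
python3 -c "
from h import *
z=ld('top0');C=cloud(z)
for u,v in [(200,22),(206,40),(210,55),(65,45),(40,20),(45,10)]: print(C[v,u].round(3), w2sort(C[v,u]).round(3))"
python3 -m jog '[[0.5,0,0,12,0],[0.5,0,0,32,0],[0.5,0,0,54,0],[0.5,0,0,72,0],[0.5,0,0,79,0]]'
python3 -m jog '[[0.5,-8,-1,0,0],[0.5,-14,-1,0,0],[0.5,-18,-1,0,0],[0.5,-18,-1,0,0]]'
python3 -c "
from h import *
p=sort2w(.196,0);to(*p,.154,14.3);print(w2sort(bot.state()['ee_pos']));snap('scene','s3');snap('top','t3')
a=cv2.imread('pics/t3.png')[20:160,80:290];b=cv2.imread('pics/s3.png')[40:260,340:560]
cv2.imwrite('pics/c3.png',np.hstack([cv2.resize(a,(420,280)),cv2.resize(b,(380,380))[:280]]))"
```

```text
[0.803 0.11  0.11 ] [ 0.215 -0.106]
[0.788 0.106 0.078] [ 0.199 -0.107]
[0.783 0.107 0.035] [ 0.195 -0.104]
[0.768 0.369 0.096] [0.245 0.153]
[0.814 0.417 0.105] [0.301 0.188]
[0.838 0.413 0.101] [0.324 0.179]
time_s: 5.5
ee_pos: [0.775, 0.2112, 0.1517]
ee_rot: [[0.969, 0.247, -0.005], [0.247, -0.969, -0.001], [-0.005, -0.001, -1.0]]
wrist_force: [-0.8, -0.4, -1.7]
finger_gap: 0.0656
grasp_force: 20.0
time_s: 5.9
ee_pos: [0.7591, 0.2086, 0.1573]
ee_rot: [[0.969, 0.247, 0.002], [0.247, -0.969, 0.0], [0.002, 0.0, -1.0]]
wrist_force: [0.7, 0.3, -0.8]
finger_gap: 0.0662
grasp_force: 20.0
t 5.9 pos [0.7591 0.2086 0.1573] yaw 14.32 gap 0.0661524438393038 gf 19.999652802944183 wf [ 0.7  0.3 -0.8]
shift mm [-0.7  0.1  3.3] yaw rad 0.0003
[1.96707968e-01 7.81308324e-05]
```

View pics/c3.png

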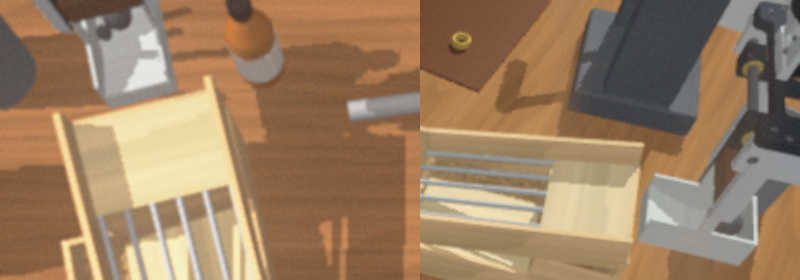

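```bash
python3 -c "
from h import *
print(bot.state()['ee_pos'],w2sort(bot.state()['ee_pos']))
z=ld('t3');C=cloud(z)
for v in range(44,76,2):
    p=C[v,146];print(v,w2sort(p).round(4),p[2].round(4))"
```

```text
[0.759334   0.20853481 0.15665987] [ 1.96933895e-01 -7.91407800e-06]
44 [0.1998 0.    ] 0.1056
46 [0.1953 0.0005] 0.1064
48 [0.1909 0.0011] 0.1069
50 [0.186  0.0014] 0.1082
52 [0.1817 0.002 ] 0.1087
54 [0.1753 0.0017] 0.1123
56 [0.1716 0.0025] 0.1119
58 [0.1647 0.0019] 0.1164
60 [0.1595 0.0021] 0.1183
62 [0.1554 0.0026] 0.1187
64 [0.1507 0.0029] 0.12
66 [0.1492 0.0046] 0.1166
68 [0.1484 0.0065] 0.1121
70 [0.15   0.0095] 0.1039
72 [0.2144 0.0393] -0.0004
74 [0.1413 0.0104] 0.1053
```

```bash
python3 -m jog '[[0.5,-3,0,2,0],[0.5,-7,0,1.5,0],[0.5,-11,0,-1,0],[0.5,-15,0,-3.5,0],[0.5,-18.5,0,-5.5,0]]'
python3 -c "
from h import *
snap('top','t4')
s=bot.state();print(s['ee_pos'],w2sort(s['ee_pos']),s['wrist_force'],s['grasp_force'])
z=ld('t4');C=cloud(z)
for v in range(50,80,2):
    p=C[v,146];print(v,w2sort(p).round(4),p[2].round(4))"
```

```text
time_s: 6.5
ee_pos: [0.7411, 0.2039, 0.1615]
ee_rot: [[0.969, 0.247, 0.001], [0.247, -0.969, 0.0], [0.001, 0.0, -1.0]]
wrist_force: [2.5, 0.1, -2.5]
finger_gap: 0.066
grasp_force: 20.0
[0.74088862 0.20390706 0.16196611] [1.77916982e-01 6.37125393e-05] [ 3.03962587 -0.48096657 -1.81570275] 19.999687671661377
50 [0.1852 0.0011] 0.1093
52 [0.1806 0.0015] 0.1103
54 [0.1764 0.0021] 0.1107
56 [0.1721 0.0026] 0.1113
58 [0.1664 0.0026] 0.1139
60 [0.1622 0.0031] 0.1144
62 [0.1577 0.0036] 0.1153
64 [0.1549 0.0046] 0.1139
66 [0.1495 0.0047] 0.1162
68 [0.145  0.0051] 0.1171
70 [0.1396 0.0051] 0.1195
72 [0.1417 0.0082] 0.1106
74 [0.1401 0.0099] 0.1071
76 [0.1347 0.0099] 0.1096
78 [0.1309 0.0106] 0.1095
```

```bash
python3 -m jog '[[0.5,-7,0,-3,0],[0.5,-13,0,-5.5,0],[0.5,-20,0,-7,0],[0.5,-27,0,-8.5,0],[0.5,-34,0,-9,0]]'
python3 -m jog '[[0.5,-7,0,0,0],[0.5,-11,0,0,0],[0.5,-11,0,0,0],[0.5,-11,0,0,0],[0.5,-11,0,0,0]]'
python3 -c "
from h import *
snap('top','t5');snap('scene','s5')
s=bot.state();print(s['ee_pos'],w2sort(s['ee_pos']),s['wrist_force'],s['grasp_force'])
z=ld('t5');C=cloud(z)
for v in range(50,86,3):
    p=C[v,146];print(v,w2sort(p).round(4),p[2].round(4))
a=cv2.imread('pics/t5.png')[20:250,80:290];b=cv2.imread('pics/s5.png')[40:260,280:560]
cv2.imwrite('pics/c5.png',np.hstack([cv2.resize(a,(383,420)),cv2.resize(b,(416,327),).copy() if 0 else cv2.copyMakeBorder(cv2.resize(b,(416,327)),0,93,0,0,cv2.BORDER_CONSTANT)]))"
```

```text
time_s: 7.05
ee_pos: [0.7079, 0.1954, 0.1709]
ee_rot: [[0.969, 0.247, 0.001], [0.247, -0.969, 0.0], [0.001, 0.0, -1.0]]
wrist_force: [2.4, 0.9, 1.5]
finger_gap: 0.0656
grasp_force: 20.0
time_s: 7.55
ee_pos: [0.6976, 0.1929, 0.1701]
ee_rot: [[0.969, 0.247, -0.0], [0.247, -0.969, 0.0], [0.0, -0.0, -1.0]]
wrist_force: [1.8, 0.3, 3.4]
finger_gap: 0.066
grasp_force: 20.0
[0.69759945 0.19287891 0.17002464] [1.33245159e-01 6.96432831e-05] [1.08460829 0.85186845 2.92460158] 20.000208914279938
50 [ 0.1735 -0.0032] 0.1255
53 [ 0.167  -0.0025] 0.1267
56 [ 0.1633 -0.0008] 0.1238
59 [0.1595 0.001 ] 0.121
62 [0.1524 0.0015] 0.123
65 [0.1481 0.003 ] 0.1211
68 [0.1441 0.0047] 0.1185
71 [0.1391 0.006 ] 0.1174
74 [0.1356 0.0079] 0.1141
77 [0.1316 0.0097] 0.1113
80 [0.1282 0.0117] 0.1078
83 [0.1229 0.0129] 0.1071
```

View pics/c5.png

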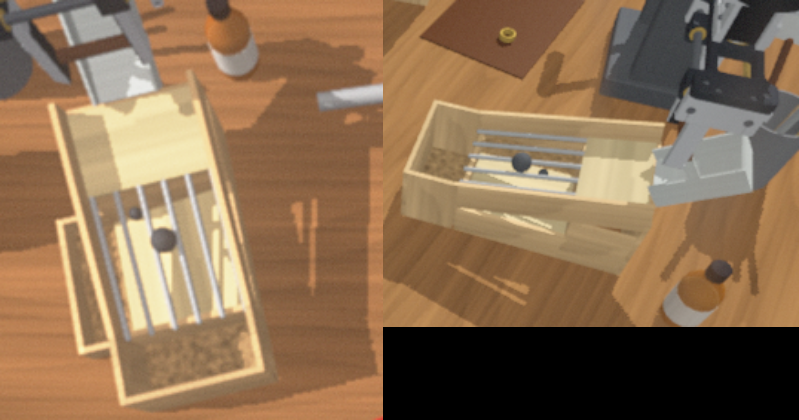

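```bash
python3 -m jog '[[0.5,10,0,-15,0],[0.5,35,0,-35,0],[0.5,65,0,-60,0],[0.5,80,0,-70,0],[0.5,80,0,-70,0]]'
python3 -m jog '[[0.5,-25,25,0,0],[0.5,-55,60,0,0],[0.5,-85,100,0,0],[0.5,-115,140,0,0],[0.5,-140,180,0,0]]'
python3 -c "
from h import *
to(.56,-.14,.12,14.3);snap('scene','s6');snap('top','t6')
a=cv2.imread('pics/t6.png')[20:250,80:290];b=cv2.imread('pics/s6.png')[0:300,160:560]
cv2.imwrite('pics/c6.png',np.hstack([cv2.resize(a,(383,420)),cv2.copyMakeBorder(cv2.resize(b,(416,312)),0,108,0,0,cv2.BORDER_CONSTANT)]))"
```

```text
time_s: 8.15
ee_pos: [0.776, 0.2128, 0.2399]
ee_rot: [[0.969, 0.247, 0.0], [0.247, -0.969, -0.0], [0.0, 0.0, -1.0]]
wrist_force: [-0.7, 0.4, -1.2]
finger_gap: 0.066
grasp_force: 20.0
time_s: 8.65
ee_pos: [0.6802, 0.0024, 0.2372]
ee_rot: [[0.969, 0.248, -0.006], [0.248, -0.969, 0.001], [-0.005, -0.002, -1.0]]
wrist_force: [-0.2, -0.4, -1.4]
finger_gap: 0.0657
grasp_force: 20.0
t 8.65 pos [0.6802 0.0024 0.2372] yaw 14.34 gap 0.06567658519470673 gf 20.0009286403656 wf [-0.2 -0.4 -1.4]
shift mm [-151.1  108.5  117.8] yaw rad 0.0007
```

View pics/c6.png

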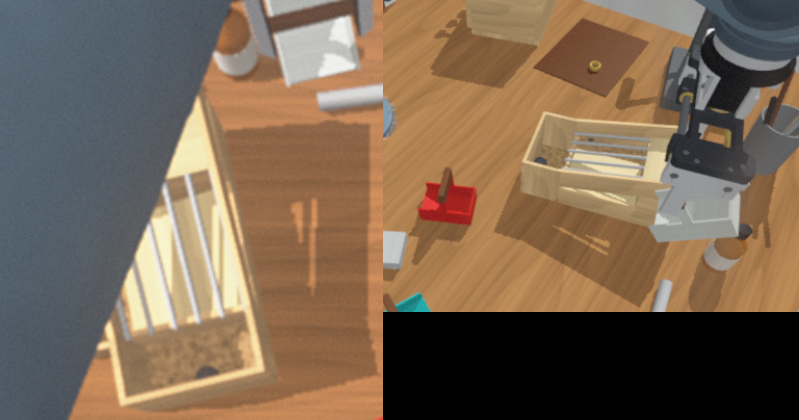

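```bash
python3 -m jog '[[0.5,-35,25,0,0],[0.5,-70,50,20,0],[0.5,-105,75,50,0],[0.5,-135,97,80,0],[0.5,-151,108,100,0]]'
python3 -m jog '[[0.5,0,0,25,0],[0.5,0,0,37,0],[0.5,0,0,37,0],[0.5,0,0,37,0],[0.5,0,0,37,0]]' 6
python3 -m jog '[[0.5,0,0,0,0],[0.5,0,0,0,0],[0.5,0,0,0,0]]' 5
cat > m.py <<'E'
from h import *
import sys
n=sys.argv[1]; s=bot.state(); snap('scene','s'+n);snap('top','t'+n)
R=s['ee_rot'];print(s['time_s'],s['ee_pos'].round(4),s['grasp_force'],s['wrist_force'].round(1))
for k in 's','t':
    z=ld(k+n);C=cloud(z);P=(C-s['ee_pos'])@R*1000;P[...,2]*=-1
    for y in (-25,0,25):
        for x in range(-70,71,10):
            m=(abs(P[...,0]-x)<4)&(abs(P[...,1]-y)<5)&(P[...,2]<10)&(z['d']>0)&(C[...,2]>.004)
            if m.sum()>2: print(k,y,x,(np.median(C[m][:,2])*1000).round(1),end='; ')
        print()
E
python3 m.py 7
```

```text
time_s: 9.25
ee_pos: [0.5594, -0.1383, 0.1355]
ee_rot: [[0.969, 0.246, -0.007], [0.246, -0.969, 0.003], [-0.006, -0.005, -1.0]]
wrist_force: [0.4, 0.2, -0.5]
finger_gap: 0.066
grasp_force: 20.0
time_s: 9.75
ee_pos: [0.5652, -0.1383, 0.1043]
ee_rot: [[0.969, 0.248, 0.002], [0.248, -0.969, -0.001], [0.002, 0.001, -1.0]]
wrist_force: [0.6, -0.5, -0.7]
finger_gap: 0.0659
grasp_force: 6.0
time_s: 10.05
ee_pos: [0.5645, -0.1385, 0.1035]
ee_rot: [[0.969, 0.247, 0.001], [0.247, -0.969, -0.0], [0.001, 0.001, -1.0]]
wrist_force: [0.6, 0.5, -1.3]
finger_gap: 0.066
grasp_force: 5.0
10.05 [ 0.5645 -0.1385  0.1035] 4.999988079071045 [ 0.6  0.5 -1.3]
s -25 30 69.0; s -25 40 72.3; s -25 50 79.1; s -25 60 84.9; s -25 70 110.6; 
s 0 30 56.5; s 0 40 58.5; s 0 50 63.6; s 0 60 71.3; s 0 70 111.1; 
s 25 0 49.2; s 25 70 111.4;
```

```bash
python3 -m jog '[[0.5,0,0,18,0],[0.5,0,0,32,0],[0.5,5,0,34.5,0],[0.5,10,0,34.5,0],[0.5,15,0,35,0]]' 8
python3 m.py 8
```

```text
time_s: 10.65
ee_pos: [0.579, -0.1345, 0.0678]
ee_rot: [[0.969, 0.247, -0.0], [0.247, -0.969, 0.0], [-0.0, -0.0, -1.0]]
wrist_force: [0.7, -0.8, -0.6]
finger_gap: 0.0658
grasp_force: 8.0
10.65 [ 0.579  -0.1345  0.0678] 7.999874800443649 [ 0.7 -0.8 -0.6]
s -25 30 43.8; s -25 40 37.4; s -25 50 43.9; s -25 60 48.5; s -25 70 72.5; 
s 0 30 22.6; s 0 40 24.6; s 0 50 30.5; s 0 60 36.3; s 0 70 71.8; 
s 25 70 73.6;
```

```bash
python3 -m jog '[[0.5,5,0,1.5,0],[0.5,10,0,2,0],[0.5,17,0,3,0],[0.5,24,0,4.5,0],[0.5,30,0,6.5,0]]' 8
python3 m.py 9
```

```text
time_s: 11.25
ee_pos: [0.6083, -0.1271, 0.0612]
ee_rot: [[0.969, 0.247, -0.0], [0.247, -0.969, -0.0], [-0.0, 0.0, -1.0]]
wrist_force: [-0.3, 0.8, 0.2]
finger_gap: 0.066
grasp_force: 8.0
11.25 [ 0.6083 -0.1271  0.0612] 7.999964207410812 [-0.3  0.8  0.2]
s -25 40 30.7; s -25 50 25.6; s -25 60 37.4; 
s 0 50 16.9; s 0 60 38.0; 
s 25 60 48.8;
```

```bash
python3 -m jog '[[0.5,5,0,1.5,0],[0.5,10,0,3.5,0],[0.5,12,0,5,0],[0.5,12,0,6.5,0],[0.5,12,0,6.5,0]]' 8
python3 m.py 10
```

```text
time_s: 11.85
ee_pos: [0.6205, -0.1242, 0.0558]
ee_rot: [[0.969, 0.247, 0.002], [0.247, -0.969, -0.0], [0.002, 0.001, -1.0]]
wrist_force: [2.6, 0.7, 2.9]
finger_gap: 0.0661
grasp_force: 8.0
11.85 [ 0.6205 -0.1242  0.0558] 7.999638319015503 [2.6 0.7 2.9]
s -25 50 18.9; 
s 0 50 7.1; 
s 25 50 35.8;
```

View pics/s10.png

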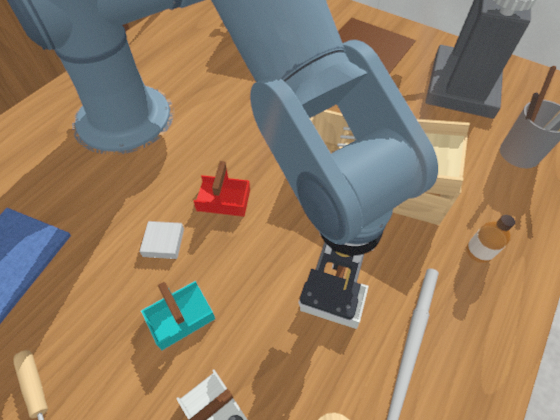

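```bash
python3 -m jog '[[0.75,0,0,0,0],[0.8,0,0,0,0],[1,0,0,0,0],[1,0,0,0,0],[1,0,0,0,0]]'
python3 -m jog '[[1,0,0,-25,0],[1,0,0,-70,0],[1,0,0,-115,0],[1,0,0,-150,0],[1,-50,40,-150,0]]'
python3 -m jog '[[1,-40,30,0,0],[1,-90,70,0,0],[1,-130,110,0,0],[1,-150,150,0,0],[1,-150,170,0,0]]'
python3 -c "
from h import *
snap('scene','s11');snap('top','t11')
C=cloud(ld('t11'))
Z=C[...,2];X=C[...,0];Y=C[...,1]
m=(abs(X-.62)<.07)&(abs(Y+.124)<.06)&(Z>.012)&(Z<.12)
for lo,hi in((.068,.12),(.028,.05)):
    k=m&(Z>lo)&(Z<hi);print(k.sum(),cv2.minAreaRect((C[k][:,:2]*1000).astype(np.float32)),np.percentile(Z[k],[5,50,95]))
a=cv2.imread('pics/t11.png')[20:250,80:400];b=cv2.imread('pics/s11.png')[80:340,200:560]
cv2.imwrite('pics/c11.png',np.vstack([cv2.resize(a,(417,300)),cv2.resize(b,(417,300))]))
print(bot.state()['time_s'])"
```

```text
time_s: 12.45
ee_pos: [0.6191, -0.1243, 0.0547]
ee_rot: [[0.969, 0.247, -0.001], [0.247, -0.969, 0.0], [-0.001, -0.0, -1.0]]
wrist_force: [0.0, 0.1, 0.5]
finger_gap: 0.0928
grasp_force: 0.0
time_s: 12.95
ee_pos: [0.5941, -0.1632, 0.2123]
ee_rot: [[0.967, 0.253, 0.012], [0.253, -0.967, -0.005], [0.01, 0.007, -1.0]]
wrist_force: [-0.1, -0.4, 0.0]
finger_gap: 0.0941
grasp_force: 0.0
time_s: 13.45
ee_pos: [0.4839, -0.3687, 0.2052]
ee_rot: [[0.97, 0.244, -0.0], [0.244, -0.97, -0.001], [-0.0, 0.001, -1.0]]
wrist_force: [0.6, 0.1, 0.7]
finger_gap: 0.094
grasp_force: 0.0
345 ((629.5897216796875, -122.19568634033203), (12.783040046691895, 66.02764129638672), 13.40339469909668) [0.06997625 0.08370795 0.08603257]
270 ((630.2515869140625, -122.13946533203125), (97.97624206542969, 64.62995910644531), 13.967893600463867) [0.02895879 0.03431068 0.04143313]
13.55
```

View pics/c11.png

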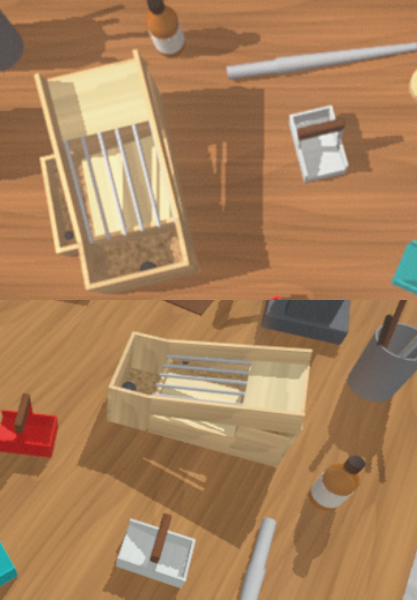

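The large ball is in the front tray (147,267). The small ball is in the side tray (68,236). The empty scoop stands level on the bench (handle top at 84 mm).

```bash
python3 -m jog '[[1,0,0,0,0],[1,0,0,0,0],[1,0,0,0,0]]' >/dev/null; python3 -c "
from h import *
print(sign_off())"
```

```text
the job is handed in; nothing more can be done
None
```

The job is done and handed in at about 14 s of robot time: the large ball is in the front tray, the small ball is in the side tray, and the empty scoop stands upright on the bench (about 13 cm from where it started).

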